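# Load a tipping tray and tip used reagent bottles into the hooded glass box

### The job

First swing the tipping stand's outrigger leg out until it clicks home at its stop, and leave it out. Then gather all the small brown bottles from the left desk into the level tray, and only when none is left on the desk and all are let go (one that gets knocked on into the collecting box too soon may stay there), push the tray's edge down so that they slide together into the collecting box. Finally push the tray back to level, leaving every bottle at rest in the box and the beaker, the big sample bottle and the tin where they were.

Things in the scene. Friction and masses are not known exactly. Their poses are not given: they have to be found in the camera images.
- leg (a joint): Flat steel outrigger leg on the robot's side of the tipping stand, swinging level about an upright pivot. 0 = folded along the stand, 1.0 = fully out at its stop (anticlockwise from above, tip towards the robot). From about 0.35 it rides over a sprung ball (a few N), which springs up behind it at about 0.98 and holds it: short of that it is not seated. Stays where left.
- leg_post (a point): Upright round steel grip post on the leg's free end, 16 mm in diameter, its top 112 mm above the bench, 75 mm from the leg's pivot. This point is on its axis, 17 mm below its top. It moves on an arc about point leg_pivot.
- leg_pivot (a point): Point on the leg's upright pivot axis, at the height of point leg_post. Its axes are the stand's, as for point box_floor. Folded, the leg points along +y.
- tray (a joint): Hinge of the tipping tray: 0 = level, on its stop (as at the start); 0.62 rad = fully tipped, outlet down in the mouth of the collecting box. The hinge is stiff (0.55 N m: about 7 N at the ear, 5 N at the lip), so the tray stays at whatever angle it is left, loaded or not.
- tray_floor (a point): Centre of the tray's inner floor, moving with it: a smooth steel trough, inside 114 mm wide (x), 196 mm long (y), walls 32 mm high at the sides and the inlet end (+y), open at the outlet end (-y). Level, the floor is 112 mm above the bench. The hinge axis runs along x, 5 mm below this point; z points up from the floor. Bottles begin to slide at about 0.3 to 0.4 rad.
- tray_ear (a point): Middle of the top of a flat push ear, 42 x 42 mm, standing out from the tray's rim on the robot's side by the outlet end. Pushed down, it tips the tray. Moves with the tray: 144 mm above the bench when level, about 94 mm when fully tipped.
- tray_lip (a point): Middle of the top of the flat push lip, 122 mm wide (x) and 30 mm deep, outside the inlet end wall. Pushed down, it brings the tray back to level. Moves with the tray: 144 mm above the bench when level, about 203 mm when fully tipped.
- box_floor (a point): Centre of the inner floor of the collecting box, fixed to the stand beyond the tray's outlet: inside 140 mm (x) by 120 mm (y, +y towards the tray). Wall below the outlet 45 mm high, sides 68 mm; the far half has a hood with a clear roof at 130 mm, so a gripper cannot put bottles in from above. Axes are those of the stand.
- bottle1_mid (a point): Small round reagent bottle of brown glass with a narrower bare neck, 32 mm in diameter, 53 mm tall, 45 g. This point is the centre, half-way up (26.5 mm above its foot); z points along the bottle from foot to neck. Stands on the desk at the robot's left. May be absent.
- bottle2_mid (a point): Another such brown bottle, the same size; same point and axes. May be absent.
- bottle3_mid (a point): Another such brown bottle, the same size; same point and axes. May be absent.
- bottle4_mid (a point): Another such brown bottle, the same size; same point and axes. May be absent.
- bottle5_mid (a point): Another such brown bottle, the same size; same point and axes. May be absent.
- beaker_mid (a point): Bystander: small open glass beaker, 54 mm across, 46 mm tall; centre, half-way up. Stands on the bench near the stand.
- big_bottle_mid (a point): Bystander: tall clear sample bottle with screw cap, 48 mm across, 104 mm tall; centre, half-way up. Stands on the bench at the right.
- tin_mid (a point): Bystander: round flat tin with lid, 70 mm across, 34 mm tall; this point is on its axis 14 mm above its foot. Stands on the left desk near its front corner.
- bottle1: The same bottle as point bottle1_mid, with its origin at the centre of its foot; z from foot to neck.
- bottle2: The same bottle as point bottle2_mid, with its origin at the centre of its foot; z from foot to neck.
- bottle3: The same bottle as point bottle3_mid, with its origin at the centre of its foot; z from foot to neck.
- bottle4: The same bottle as point bottle4_mid, with its origin at the centre of its foot; z from foot to neck.
- bottle5: The same bottle as point bottle5_mid, with its origin at the centre of its foot; z from foot to neck.

How it is judged:
By the outcome, as a careful person would: the job done as asked, in the order asked, and still so for the second after the job is handed in, with the robot touching nothing.
Of bottle1, bottle2, bottle3, bottle4, bottle5 only 3 to 5 are there at a start; the rules pass over those that are not, and their reading is None.
At some moment in a run one of bottle1, bottle2, bottle3, bottle4, bottle5 may be knocked a few centimetres aside while the robot is not near it.
It also fails if it takes over 210 s, if anything falls off the work surface, if the arm or the gripper's body presses on something with over 40 N, if the wrist force passes 120 N, or if a joint passes its speed limit or range.

### The arm

A 6-joint arm with a two-finger parallel gripper is mounted at the origin on a cart in front of the work surface, level with it; the furniture and walls round the work are solid. World frame = base frame: x ahead of the robot, y to its left, z up, the work surface at z = 0. Lengths are in m, angles in rad, forces in N, time in s.
With the tool pointing down it reaches from about 0.425 to 1.125 m from the base axis. Payload 14.9 kg.
Tool frame: the origin (TCP) lies midway between the tips of the shut fingers; the grasp point (between the pads) lies 19 mm behind it; z points along the fingers, y is the line along which they close (so a half turn about z gives the same grasp; the last joint's range is limited). The gripper opens to 91 mm and grips with 3 to 60 N. Pads are 32 mm wide; open, the fingers measure 118 mm over their backs; the gripper's body (76 mm by 178 mm) begins 60 mm behind the grasp point.
Start: joints at [1.268, 0.379, 1.734, -0, 1.028, -0.033], TCP at [0.187, 0.675, 0.214] pointing down, gripper open.
Joint ranges: [-2.77, 2.77], [-0.74, 2.19], [0, 2.66], [-1.06, 4.2], [0.31, 2.87], [-3.08, 3.08]. Speed limits (rad/s): [1.89, 1.89, 2.39, 3.14, 3.14, 3.14].

### API

Orientations are given as [roll, pitch, yaw] about the fixed x, y, z axes, in that order (R = Rz(yaw) Ry(pitch) Rx(roll)).
In Python, from station import robot gives the robot as it stands.
- The arm moves only by the tool jog_arm, never from a script. Its argument "targets" is a list of rows, each a list of 5 numbers: the shift along the tool's x, y, z in mm, then the turn about the tool's z in degrees, then the finger opening in mm, from 0 to 91.2. A call has 1 to 10 rows; each row is the pose to reach, as a shift and turn from the pose commanded when the call began, along the tool's axes at that moment; what a row does not reach only later rows make up. A row lasts 1/12 s, in which the tool goes at most 41.7 mm and 7.16 degrees, less where a joint would pass 70% of its speed; a pose out of reach is approached as far as the arm can. A call with a gripper value outside its range is refused whole. The fingers move at their own pace and stop on an object; "newtons" is the grip in N (left out, the last holds). Time passes only in rows, so rows that repeat a pose let the fingers close. It gives the time, the measured TCP pose, the force, the opening and the grip force at its end, in the units of the state.
- robot.state(): the state, without advancing time (a new reading comes with each control period).
- robot.snapshot(name): name is "scene" or "top"; returns (picture, depth): 480x640x3 uint8, red, green, blue; 480x640 float32, m along the optical axis (not along the pixel's ray), 0 where there is no reading.
- robot.camera_info(name): a dict with "camera_matrix" (3x3 intrinsics, pixels), "R" (3x3) and "t" (3): a world point X has camera coordinates R X + t. Camera axes: x right, y down, z forward; pixel columns grow to the right and rows downward; lengths in m; the calibration is good to about 2 mm. A picture is of the moment at which its call begins. camera_info takes no time and is no camera call.
- robot.finish_job(): hands the job in; it is judged then, once.
The state is a dict: "t": time; "q": joint angles; "joint_vel": joint speeds; "joint_efforts": joint torques, N m; "ee_pos": TCP position; "ee_rot": TCP orientation; "force": force on the tool from outside, world axes, zero at the start; "ft_torque": the same for the moment, N m; "width": finger opening in m; "gripper_force": force on a finger pad.
Only numpy, scipy, OpenCV 4.12 (cv2) and the standard library are available. Lean on these libraries where they do the work, as an engineer would, in place of code of your own. Each camera call takes 0.05 s, during which the arm holds its last target. There are 200 camera calls.

## Working session

There is one attempt and no reset: what is moved stays moved. The work goes in short steps, Python scripts to look and compute and a tool call to move; the robot and the scene stay as the last step left them, time stands still between calls to the robot, and variables do not carry over. Pictures are saved under pics/ and viewed, at most 16 in all, crops included, and the job is handed in when it is done.

Besides the shell and the picture viewer there is one more tool, called after "Request:" in YAML: its name, and indented under it one key for each argument. jog_arm: Moves the arm, as the interface text tells. Its arguments: {"type":"object","properties":{"targets":{"type":"array"},"newtons":{"type":"number"}},"required":["targets"]}

```bash
mkdir -p pics
cat > h.py <<'E'
import numpy as np, cv2
from station import robot
def snap(n,f):
    p,d=robot.snapshot(n); cv2.imwrite(f'pics/{f}.png',p[:,:,::-1]); np.save(f'pics/{f}.npy',d); return p,d
def w(n,d,u,v,r=1):
    c=robot.camera_info(n);a=d[v-r:v+r+1,u-r:u+r+1];a=a[a>0]
    z=np.median(a) if a.size else np.nan
    k=np.linalg.inv(c["camera_matrix"])@[u,v,1]*z
    return c["R"].T@(k-c["t"])
def wz(n,u,v,h):
    c=robot.camera_info(n);r=c["R"].T@(np.linalg.inv(c["camera_matrix"])@[u,v,1]);o=-c["R"].T@c["t"]
    return o+r*(h-o[2])/r[2]
def pix(n,X):
    c=robot.camera_info(n);p=c["camera_matrix"]@(c["R"]@np.array(X)+c["t"]);return p[:2]/p[2]
E
python3 - <<'E'
from h import *
for n in("scene","top"):
    snap(n,n+"0");c=robot.camera_info(n);print(n,(-c["R"].T@c["t"]).round(3),c["R"].round(2).tolist())
print(robot.state())
E
```

```text
scene [-0.162  0.777  0.777] [[-0.8, -0.6, -0.01], [-0.32, 0.44, -0.84], [0.51, -0.67, -0.55]]
top [ 0.341 -0.034  1.272] [[-0.02, -1.0, -0.03], [-1.0, 0.02, -0.08], [0.08, 0.03, -1.0]]
{'t': 0.1, 'q': array([ 1.26772629e+00,  3.79349787e-01,  1.73472739e+00, -7.16254517e-06,
        1.02847500e+00, -3.33049007e-02]), 'joint_vel': array([ 0.00099768, -0.00128382, -0.00232073, -0.00076366,  0.00164526,
        0.0013895 ]), 'joint_efforts': array([ 1.09918205e-03, -7.65038610e+01, -4.35290480e+01,  6.52495679e-02,
        3.99313029e-02, -2.10244195e-06]), 'ee_pos': array([0.18645874, 0.67434417, 0.21335579]), 'ee_rot': array([-3.14063346e+00, -2.58230032e-05,  2.87183120e+00]), 'force': array([ 0.25750791, -0.87206831, -1.04470005]), 'ft_torque': array([0.00175216, 0.01915329, 0.03610067]), 'gripper_force': 0.0, 'width': 0.09123010953070242}
```

View pics/scene0.png

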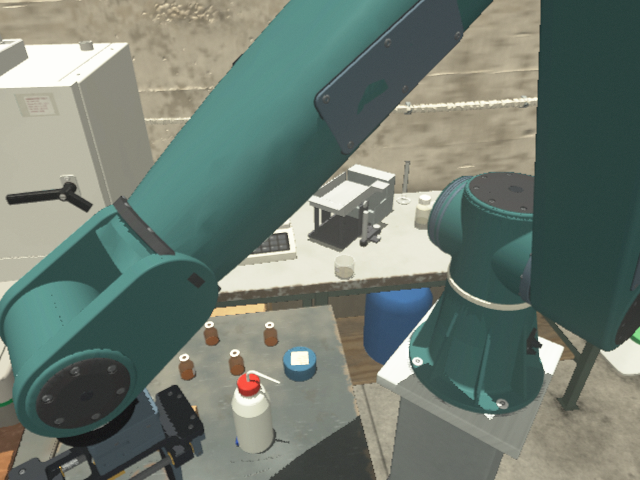

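View pics/top0.png

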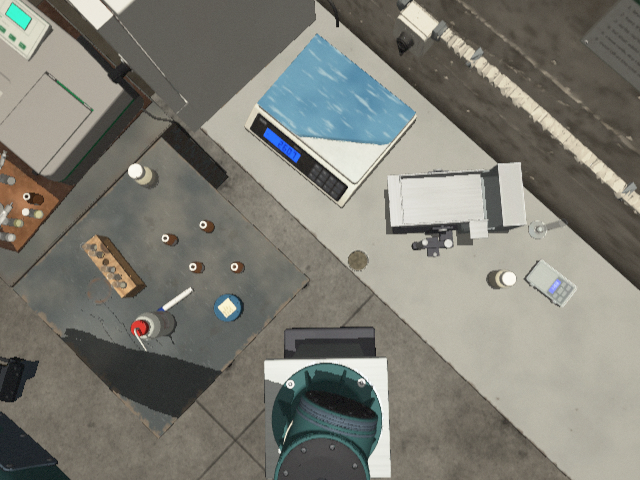

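The top view shows four brown bottles at about (168,239), (206,226), (196,267) and (237,267), the tin at (228,307) and the beaker at (358,260). The tray is around (440,200), with the ear at (478,228), the leg at (435,243), the box at (510,195) and the big bottle at (502,279). Next I'll check the geometry numerically.

Run:
```python
from h import *
d=np.load('pics/top0.npy')
print("tcp pix",pix("top",[.1865,.674,.213]),pix("scene",[.1865,.674,.213]))
for u,v in [(168,238),(206,225),(196,266),(237,266),(228,307),(358,260),(502,279),(150,300),(430,300),(478,228),(440,200),(490,200),(447,238),(420,246),(392,200),(510,180),(495,165)]: print(u,v,w("top",d,u,v).round(3))
p=cv2.imread('pics/top0.png')
a=cv2.resize(p[150:270,375:535],(800,600),interpolation=cv2.INTER_CUBIC);cv2.imwrite('pics/c1.png',a)
```

```text
tcp pix [ 14.82505939 362.31183364] [135.06127119 508.02222394]
168 238 [0.468 0.394 0.049]
206 225 [0.499 0.295 0.052]
196 266 [0.395 0.322 0.05 ]
237 266 [0.393 0.217 0.053]
228 307 [0.289 0.245 0.032]
358 260 [ 0.403 -0.091  0.007]
502 279 [ 0.345 -0.428  0.102]
150 300 [0.311 0.458 0.001]
430 300 [ 0.295 -0.275 -0.001]
478 228 [ 0.464 -0.365  0.143]
440 200 [ 0.537 -0.287  0.112]
490 200 [ 0.552 -0.44   0.005]
447 238 [ 0.454 -0.323  0.011]
420 246 [ 0.431 -0.244  0.062]
392 200 [ 0.535 -0.169  0.143]
510 180 [ 0.577 -0.449  0.132]
495 165 [ 0.618 -0.422  0.113]
```

View pics/c1.png

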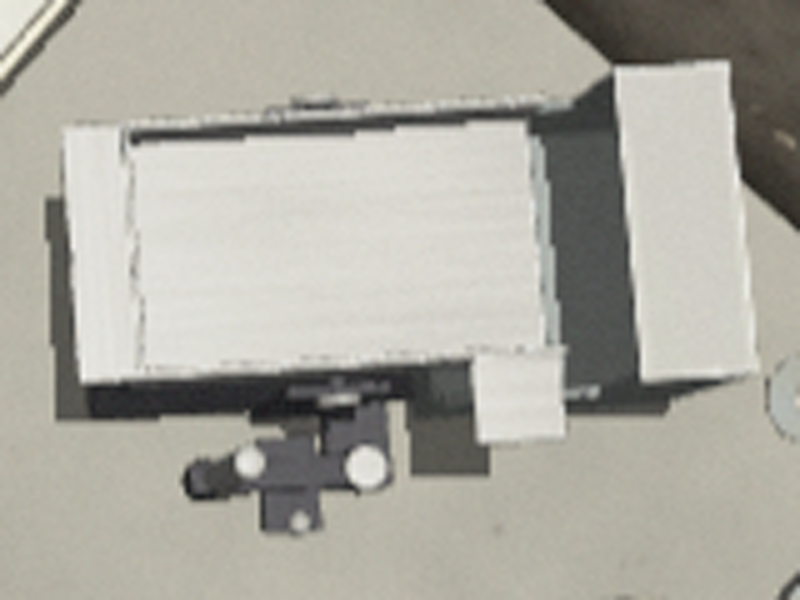

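Run:
```python
from h import *
d=np.load('pics/top0.npy')
C=lambda x,y:(375+x/5,150+y/5)
print("post",wz("top",*C(250,462),.112).round(4), "foot",wz("top",*C(205,478),.01).round(4))
for n,(x,y) in dict(pivcap=(367,467)).items():
    u,v=map(round,C(x,y));print(n,w("top",d,u,v).round(3))
P={}
for n,xy in dict(nl=(80,382),fl=(63,126),ear=(520,397),nr=(560,355),fr=(570,102),hood1=(613,64),hood2=(730,62),hood3=(755,372),hood4=(643,381)).items():
    P[n]=wz("top",*C(*xy),.144 if n[0]!='h' else .132);print(n,P[n].round(4))
for a,b in [("nl","fl"),("nl","nr"),("fl","fr"),("hood4","hood1"),("hood3","hood2"),("hood4","hood3")]:
    v=P[b]-P[a];print(a,b,np.degrees(np.arctan2(v[1],v[0])).round(1),np.linalg.norm(v).round(4))
p=cv2.imread('pics/top0.png')
h=cv2.cvtColor(p,cv2.COLOR_BGR2HSV)
for u,v in [(168,238),(206,225),(196,266),(237,266)]:
    print("bottle",wz("top",u,v,.053).round(4))
cv2.imwrite('pics/c2.png',cv2.resize(p[205:330,140:265],(600,600),interpolation=cv2.INTER_CUBIC))
```

```text
post [ 0.4358 -0.2472  0.112 ] foot [ 0.4363 -0.2424  0.01  ]
pivcap [ 0.44  -0.322  0.025]
nl [ 0.4725 -0.164   0.144 ]
fl [ 0.594  -0.1602  0.144 ]
ear [ 0.4603 -0.3671  0.144 ]
nr [ 0.4794 -0.3864  0.144 ]
fr [ 0.5985 -0.3971  0.144 ]
hood1 [ 0.619 -0.422  0.132]
hood2 [ 0.6183 -0.4768  0.132 ]
hood3 [ 0.4705 -0.4801  0.132 ]
hood4 [ 0.4676 -0.4281  0.132 ]
nl fl 1.8 0.1215
nl nr -88.2 0.2225
fl fr -88.9 0.2369
hood4 hood1 2.3 0.1515
hood3 hood2 1.3 0.1478
hood4 hood3 -86.8 0.0522
bottle [0.468  0.3928 0.053 ]
bottle [0.4989 0.2952 0.053 ]
bottle [0.395  0.3209 0.053 ]
bottle [0.3925 0.2165 0.053 ]
```

View pics/c2.png

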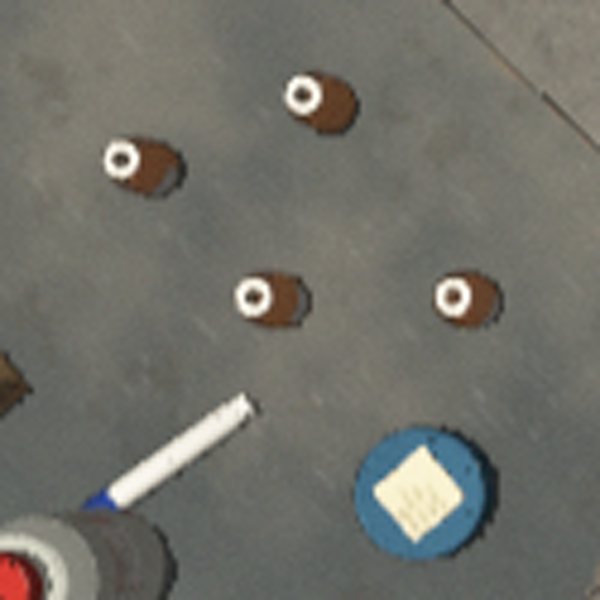

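Seen up close, the bottle necks are at about (203,225), (165,238), (193,267) and (235,267) in full-image pixels. All four are upright and well spaced, and the tin lies clear of them. I'll start moving to the leg.

Request:
jog_arm:
  targets:
    - [-290,-227,-26,70,60]
    - [-290,-227,-26,70,60]
    - [-290,-227,-26,70,60]
    - [-290,-227,-26,70,60]
    - [-290,-227,-26,70,60]
    - [-290,-227,-26,70,60]
    - [-290,-227,-26,70,60]
    - [-290,-227,-26,70,60]
    - [-290,-227,-26,70,60]
    - [-290,-227,-26,70,60]

```text
t: 0.93
ee_pos: [0.4082, 0.3747, 0.2403]
ee_rot: [3.141, 0.001, 1.64]
force: [0.1, 0.1, -0.1]
width: 0.0602
gripper_force: 0.0
```

```bash
cat >> h.py <<'E'
def tgt(x,y,z,yaw=1.60):
    s=robot.state();from scipy.spatial.transform import Rotation as R
    r=R.from_euler('xyz',s["ee_rot"]).as_matrix();dl=r.T@(np.array([x,y,z])-s["ee_pos"])*1000
    t=(s["ee_rot"][2]-yaw+np.pi)%(2*np.pi)-np.pi
    print("pos",s["ee_pos"].round(4),"rot",s["ee_rot"].round(3),"F",s["force"].round(1),"t",round(s["t"],2),"-> move",dl.round(1),"turn",np.degrees(t).round(1))
E
python3 - <<'E'
from h import *
tgt(.436,-.246,.2)
for n,u,v in[('A',203.1,224.8),('B',165.4,238.3),('C',192.9,266.9),('D',234.6,266.9)]:print(n,wz("top",u,v,.053).round(4))
E
```

```text
pos [0.4082 0.3747 0.2403] rot [3.141e+00 1.000e-03 1.640e+00] F [ 0.1  0.1 -0.1] t 0.93 -> move [-621.1  -15.3   40.6] turn 2.3
A [0.4996 0.3026 0.053 ]
B [0.4674 0.3995 0.053 ]
C [0.3929 0.3288 0.053 ]
D [0.3904 0.2226 0.053 ]
```

Request:
jog_arm:
  targets:
    - [-300,50,0,2.3,46]
    - [-300,50,0,2.3,46]
    - [-300,50,0,2.3,46]
    - [-300,50,0,2.3,46]
    - [-300,50,0,2.3,46]
    - [-300,50,0,2.3,46]
    - [-300,50,0,2.3,46]
    - [-300,50,0,2.3,46]
    - [-300,50,0,2.3,46]
    - [-300,50,0,2.3,46]

```text
t: 1.77
ee_pos: [0.4791, 0.083, 0.2398]
ee_rot: [-3.141, -0.0, 1.608]
force: [0.6, 1.1, 0.0]
width: 0.0459
gripper_force: 0.0
```

Request:
jog_arm:
  targets:
    - [-323,-52,40,0,46]
    - [-323,-52,40,0,46]
    - [-323,-52,40,0,46]
    - [-323,-52,40,0,46]
    - [-323,-52,40,0,46]
    - [-323,-52,40,0,46]
    - [-323,-52,40,0,46]
    - [-323,-52,40,0,46]
    - [-323,-52,40,0,46]
    - [-323,-52,40,0,46]

```text
t: 2.6
ee_pos: [0.4398, -0.2415, 0.1995]
ee_rot: [-3.141, -0.001, 1.608]
force: [0.6, 1.0, -0.7]
width: 0.0459
gripper_force: 0.0
```

Run:
```python
from h import *
tgt(.436,-.246,.086)
p,d=snap("scene","s1")
print(pix("scene",robot.state()["ee_pos"]), pix("scene",[.436,-.246,.112]))
cv2.imwrite('pics/s1c.png',cv2.resize(p[130:290,270:470,::-1],(800,640))[:600])
```

```text
pos [ 0.4398 -0.2415  0.1995] rot [-3.141e+00 -1.000e-03  1.608e+00] F [ 0.6  1.  -0.7] t 2.6 -> move [ -4.4  -3.9 113.5] turn 0.5
[363.77582411 183.72118211] [364.47384232 210.97192206]
```

View pics/s1c.png

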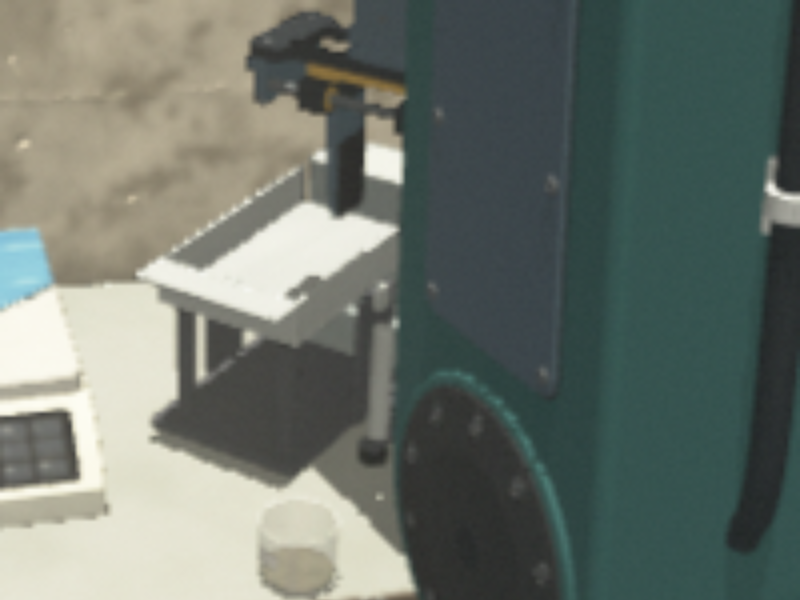

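Run:
```python
from h import *
d=np.load('pics/s1.npy')
for v in(200,203,206,209,212,216,222,230): print(v,[w("scene",d,u,v,0).round(3).tolist() for u in (364,367)])
p,d=snap("top","t1")
cv2.imwrite('pics/t1c.png',cv2.resize(p[150:270,375:535,::-1],(800,600),interpolation=cv2.INTER_CUBIC))
```

```text
200 [[0.474, -0.305, 0.11], [0.468, -0.311, 0.109]]
203 [[0.462, -0.286, 0.112], [0.467, -0.312, 0.099]]
206 [[0.462, -0.286, 0.102], [0.464, -0.306, 0.092]]
209 [[0.466, -0.293, 0.088], [0.466, -0.311, 0.079]]
212 [[0.435, -0.242, 0.111], [0.428, -0.247, 0.111]]
216 [[0.434, -0.241, 0.098], [0.428, -0.249, 0.097]]
222 [[0.431, -0.238, 0.081], [0.428, -0.25, 0.076]]
230 [[0.431, -0.24, 0.052], [0.459, -0.307, 0.009]]
```

View pics/t1c.png

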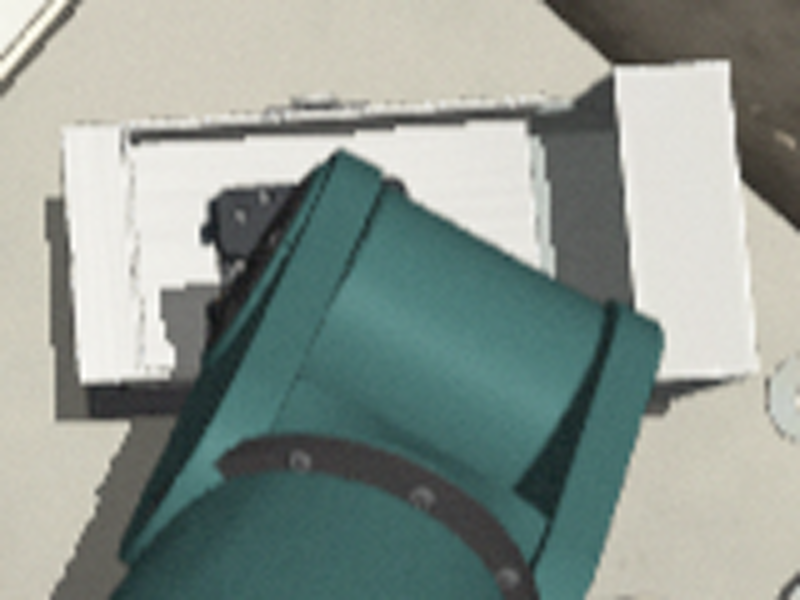

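The top view is blocked by the arm, but the scene depth puts the post axis at about (0.436,-0.247) with its top at 0.111, as expected. I'll descend and grip it.

Request:
jog_arm:
  targets:
    - [-4,-7,0,0,36]
    - [-4,-7,20,0,36]
    - [-4,-7,40,0,36]
    - [-4,-7,60,0,36]
    - [-4,-7,80,0,36]
    - [-4,-7,95,0,36]
    - [-4,-7,105,0,36]
    - [-4,-7,113,0,36]
    - [-4,-7,113,0,36]
    - [-4,-7,113,0,36]

```text
t: 3.53
ee_pos: [0.4332, -0.2453, 0.0872]
ee_rot: [3.142, 0.0, 1.611]
force: [-0.0, -0.0, -0.2]
width: 0.036
gripper_force: 0.0
```

Request:
jog_arm:
  targets:
    - [0,0,0,0,10]
    - [0,0,0,0,10]
    - [0,0,0,0,10]
    - [0,0,0,0,10]
    - [0,0,0,0,10]
  newtons: 12

```text
t: 3.95
ee_pos: [0.4333, -0.2457, 0.0874]
ee_rot: [3.141, 0.0, 1.61]
force: [0.2, 1.2, 6.9]
width: 0.0153
gripper_force: 12.0
```

Request:
jog_arm:
  targets:
    - [-0.4,-7.5,0,-5.7,10]
    - [-1.5,-14.9,0,-11.5,10]
    - [-3.3,-22.2,0,-17.2,10]
    - [-5.9,-29.2,0,-22.9,10]
    - [-9.2,-36,0,-28.6,10]
    - [-13.1,-42.3,0,-34.4,10]
    - [-17.6,-48.3,0,-40.1,10]
    - [-22.7,-53.8,0,-45.8,10]
    - [-22.7,-53.8,0,-45.8,10]
  newtons: 25

```text
t: 4.7
ee_pos: [0.3805, -0.2719, 0.0876]
ee_rot: [-3.141, 0.003, 2.415]
force: [2.1, -5.4, 1.2]
width: 0.0154
gripper_force: 25.0
```

Request:
jog_arm:
  targets:
    - [-0.1,-3.7,0,-2.9,10]
    - [-0.4,-7.5,0,-5.7,10]
    - [-0.8,-11.2,0,-8.6,10]
    - [-1.3,-14,0,-10.8,10]
    - [-1.7,-16,0,-12.2,10]
    - [-1.7,-16,0,-12.2,10]
    - [-1.7,-16,0,-12.2,10]

```text
t: 5.28
ee_pos: [0.3722, -0.2836, 0.0875]
ee_rot: [3.141, 0.003, 2.621]
force: [13.7, 6.8, 0.3]
width: 0.0154
gripper_force: 25.0
```

Request:
jog_arm:
  targets:
    - [0,-1,0,0,10]
    - [0,-1,0,0,10]
    - [0,-1,0,0,36]
    - [0,0,0,0,36]
    - [0,0,0,0,36]
    - [0,0,-30,0,36]
    - [0,0,-70,0,36]
    - [0,0,-110,0,36]
    - [0,0,-150,0,36]
    - [0,0,-150,0,36]

```text
t: 6.12
ee_pos: [0.3731, -0.2856, 0.2441]
ee_rot: [-3.14, 0.009, 2.622]
force: [1.4, -0.5, 0.9]
width: 0.0361
gripper_force: 0.0
```

Run:
```python
from h import *
tgt(.48,-.05,.24)
```

```text
pos [ 0.3731 -0.2856  0.2441] rot [-3.14   0.009  2.622] F [ 1.4 -0.5  0.9] t 6.12 -> move [ 24.1 257.6   3.4] turn 58.6
```

Request:
jog_arm:
  targets:
    - [24,257,3,58.6,50]
    - [24,257,3,58.6,50]
    - [24,257,3,58.6,50]
    - [24,257,3,58.6,50]
    - [24,257,3,58.6,50]
    - [24,257,3,58.6,50]
    - [24,257,3,58.6,50]
    - [24,257,3,58.6,50]
    - [24,257,3,58.6,50]
    - [24,257,3,58.6,50]

```text
t: 6.95
ee_pos: [0.4774, -0.0476, 0.2337]
ee_rot: [-3.141, 0.0, 1.595]
force: [-0.5, 0.3, 0.1]
width: 0.0502
gripper_force: 0.0
```

Run:
```python
from h import *
p,d=snap("top","t2")
tgt(.4,.223,.12)
a=cv2.resize(p[205:330,140:265,::-1],(400,400),interpolation=cv2.INTER_CUBIC)
b=cv2.resize(p[150:285,380:515,::-1],(400,400),interpolation=cv2.INTER_CUBIC)
cv2.imwrite('pics/t2c.png',np.hstack([a,b]))
```

```text
pos [ 0.4773 -0.0482  0.2337] rot [-3.141  0.     1.598] F [0.  0.7 0.1] t 7.0 -> move [273.2 -69.7 113.7] turn -0.1
```

View pics/t2c.png

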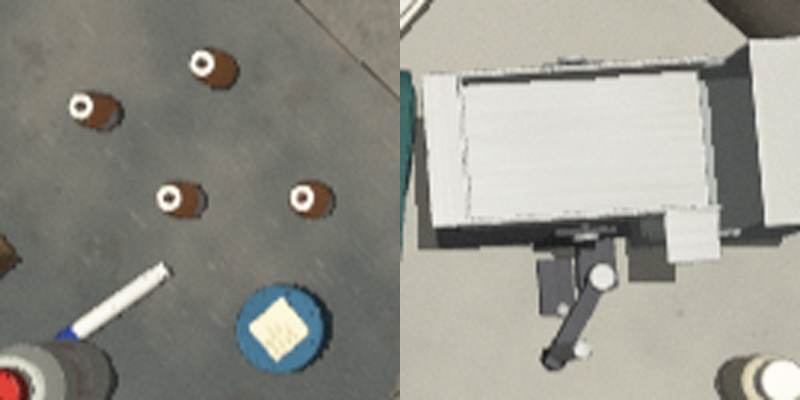

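The leg is out, with the ball showing behind it at about (563,310) in the crop. The bottles haven't moved, so I'll pick D.

Request:
jog_arm:
  targets:
    - [273,-80,110,0,50]
    - [273,-80,110,0,50]
    - [273,-80,110,0,50]
    - [273,-80,110,0,50]
    - [273,-80,110,0,50]
    - [273,-80,110,0,50]
    - [273,-80,110,0,50]
    - [273,-80,110,0,50]
    - [273,-80,110,0,50]
    - [273,-80,110,0,50]

```text
t: 7.83
ee_pos: [0.3894, 0.2221, 0.1237]
ee_rot: [-3.141, 0.0, 1.604]
force: [0.1, 0.0, 1.2]
width: 0.0499
gripper_force: 0.0
```

Run:
```python
from h import *
tgt(.390,.2226,.012)
p,d=snap("scene","s2")
print(pix("scene",[.390,.2226,.026]))
cv2.imwrite('pics/s2c.png',cv2.resize(p[270:420,160:360,::-1],(800,600)))
```

```text
pos [0.3894 0.2221 0.1237] rot [-3.141  0.     1.604] F [0.1 0.  1.2] t 7.83 -> move [  0.6   0.7 111.7] turn 0.2
[269.81300256 332.68407381]
```

View pics/s2c.png

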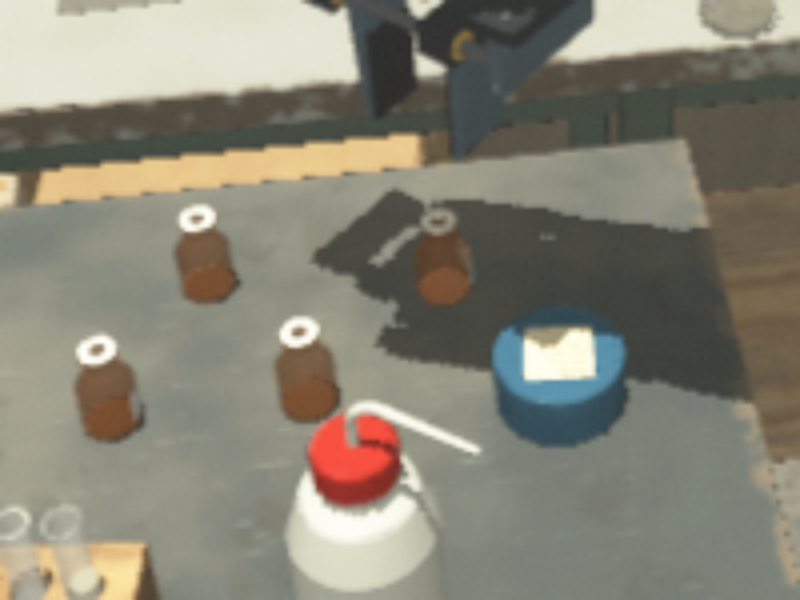

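Request:
jog_arm:
  targets:
    - [0,0,30,0,50]
    - [0,0,60,0,50]
    - [0,0,85,0,50]
    - [0,0,103,0,50]
    - [0,0,111,0,50]
    - [0,0,111,0,50]
    - [0,0,111,0,24]
    - [0,0,111,0,24]
    - [0,0,111,0,24]
    - [0,0,111,0,24]
  newtons: 12

```text
t: 8.72
ee_pos: [0.3905, 0.2226, 0.014]
ee_rot: [3.14, -0.001, 1.6]
force: [0.6, -2.2, 8.2]
width: 0.0305
gripper_force: 12.0
```

Request:
jog_arm:
  targets:
    - [0,0,0,0,24]
    - [0,0,-30,0,24]
    - [0,0,-60,0,24]
    - [0,0,-100,0,24]
    - [0,0,-140,0,24]
    - [0,0,-180,0,24]
    - [0,0,-210,0,24]
    - [0,0,-230,0,24]
    - [0,0,-230,0,24]

```text
t: 9.47
ee_pos: [0.3914, 0.2232, 0.2479]
ee_rot: [3.135, -0.003, 1.6]
force: [0.4, -0.3, 0.4]
width: 0.0306
gripper_force: 12.0
```

Request:
jog_arm:
  targets:
    - [-255,92,0,0,24]
    - [-255,92,0,0,24]
    - [-255,92,0,0,24]
    - [-255,92,0,0,24]
    - [-255,92,0,0,24]
    - [-255,92,0,0,24]
    - [-255,92,0,0,24]
    - [-255,92,0,0,24]
    - [-255,92,0,0,24]

```text
t: 10.22
ee_pos: [0.4886, -0.0308, 0.2424]
ee_rot: [-3.141, -0.0, 1.597]
force: [-0.3, 0.7, -0.8]
width: 0.0309
gripper_force: 12.0
```

Request:
jog_arm:
  targets:
    - [-326,35,0,0,24]
    - [-326,35,0,0,24]
    - [-326,35,0,0,24]
    - [-326,35,0,0,24]
    - [-326,35,0,0,24]
    - [-326,35,0,0,24]
    - [-326,35,0,0,24]
    - [-326,35,0,0,24]
    - [-326,35,0,0,24]
    - [-326,35,0,0,24]

```text
t: 11.05
ee_pos: [0.5333, -0.3548, 0.2423]
ee_rot: [-3.141, -0.001, 1.599]
force: [0.9, 0.9, -1.1]
width: 0.0308
gripper_force: 12.0
```

Run:
```python
from h import *
tgt(.537,-.355,.127)
```

```text
pos [ 0.5333 -0.3548  0.2423] rot [-3.141e+00 -1.000e-03  1.599e+00] F [ 0.9  0.9 -1.1] t 11.05 -> move [ -0.3   3.8 115.3] turn -0.1
```

Request:
jog_arm:
  targets:
    - [0,4,30,0,24]
    - [0,4,60,0,24]
    - [0,4,85,0,24]
    - [0,4,103,0,24]
    - [0,4,110,0,24]
    - [0,4,114,0,24]
    - [0,4,114,0,24]
    - [0,4,114,0,24]

```text
t: 11.72
ee_pos: [0.5379, -0.3545, 0.1301]
ee_rot: [3.141, 0.001, 1.6]
force: [0.1, -0.5, 0.3]
width: 0.0308
gripper_force: 12.0
```

Request:
jog_arm:
  targets:
    - [0,0,0,0,46]
    - [0,0,0,0,46]
    - [0,0,0,0,46]
    - [0,0,-20,0,46]
    - [0,0,-50,0,46]
    - [0,0,-80,0,46]
    - [0,0,-110,0,46]
    - [0,0,-110,0,46]

```text
t: 12.38
ee_pos: [0.5395, -0.3564, 0.2456]
ee_rot: [3.135, 0.005, 1.599]
force: [0.5, -0.5, 1.2]
width: 0.0458
gripper_force: 0.0
```

Request:
jog_arm:
  targets:
    - [325,-50,0,0,50]
    - [325,-50,0,0,50]
    - [325,-50,0,0,50]
    - [325,-50,0,0,50]
    - [325,-50,0,0,50]
    - [325,-50,0,0,50]
    - [325,-50,0,0,50]
    - [325,-50,0,0,50]
    - [325,-50,0,0,50]
    - [325,-50,0,0,50]

```text
t: 13.22
ee_pos: [0.4777, -0.0299, 0.2391]
ee_rot: [3.141, 0.0, 1.602]
force: [-0.4, -0.0, 0.2]
width: 0.0498
gripper_force: 0.0
```

Run:
```python
from h import *
p,d=snap("top","t3")
tgt(.3929,.3288,.12)
a=cv2.resize(p[205:330,140:265,::-1],(400,400),interpolation=cv2.INTER_CUBIC)
b=cv2.resize(p[150:285,380:515,::-1],(400,400),interpolation=cv2.INTER_CUBIC)
cv2.imwrite('pics/t3c.png',np.hstack([a,b]))
```

```text
pos [ 0.4781 -0.031   0.2392] rot [3.141 0.    1.601] F [0.6 0.3 0.5] t 13.27 -> move [362.3 -74.4 119. ] turn 0.1
```

View pics/t3c.png

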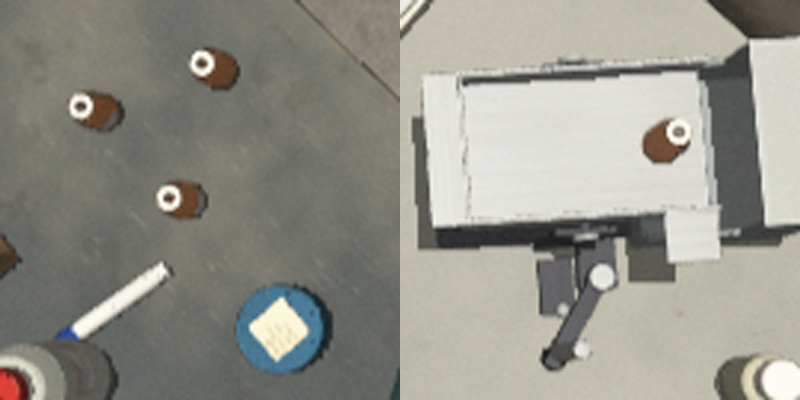

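```bash
cat >> h.py <<'E'
def tops(d,lo,hi,xr,yr):
    c=robot.camera_info("top");v,u=np.mgrid[0:480,0:640]
    k=np.stack([u,v,np.ones_like(u)],-1)@np.linalg.inv(c["camera_matrix"]).T*d[...,None]
    X=(k-c["t"])@c["R"]
    m=(d>0)&(X[...,2]>lo)&(X[...,2]<hi)&(X[...,0]>xr[0])&(X[...,0]<xr[1])&(X[...,1]>yr[0])&(X[...,1]<yr[1])
    n,l=cv2.connectedComponents(m.astype(np.uint8))
    return [(X[l==i].mean(0).round(4).tolist(),int((l==i).sum())) for i in range(1,n) if (l==i).sum()>8]
def look():
    p,d=robot.snapshot("top")
    print("desk",*tops(d,.043,.062,(.3,.62),(.12,.55)),sep="\n ")
    print("tray",*tops(d,.15,.175,(.46,.61),(-.4,-.18)),sep="\n ")
E
python3 - <<'E'
from h import *
look()
E
```

```text
desk
 ([0.6138, 0.4579, 0.0521], 38)
 ([0.5019, 0.3029, 0.0525], 37)
 ([0.4696, 0.3997, 0.052], 44)
 ([0.4405, 0.5427, 0.0584], 14)
 ([0.422, 0.5302, 0.0597], 12)
 ([0.4059, 0.5149, 0.0581], 10)
 ([0.3949, 0.3296, 0.0519], 40)
 ([0.3513, 0.4872, 0.0557], 68)
 ([0.3655, 0.5155, 0.06], 11)
 ([0.3364, 0.5092, 0.0609], 9)
tray
 ([0.5392, -0.3504, 0.1604], 70)
```

Request:
jog_arm:
  targets:
    - [362,-74,112,0,50]
    - [362,-74,112,0,50]
    - [362,-74,112,0,50]
    - [362,-74,112,0,50]
    - [362,-74,112,0,50]
    - [362,-74,112,0,50]
    - [362,-74,112,0,50]
    - [362,-74,112,0,50]
    - [362,-74,112,0,50]
    - [362,-74,112,0,50]

```text
t: 14.15
ee_pos: [0.3933, 0.3312, 0.1254]
ee_rot: [-3.141, 0.0, 1.6]
force: [0.6, -0.6, 1.1]
width: 0.05
gripper_force: 0.0
```

Run:
```python
from h import *
look(); tgt(.3929,.3288,.012)
```

```text
desk
 ([0.6136, 0.4576, 0.0516], 38)
 ([0.502, 0.3029, 0.052], 39)
 ([0.3949, 0.3294, 0.0525], 40)
tray
 ([0.5396, -0.3507, 0.1612], 67)
pos [0.3934 0.3307 0.1255] rot [-3.141  0.     1.601] F [-0.6 -1.4  0.4] t 14.2 -> move [ -1.9  -0.4 113.5] turn 0.0
```

Request:
jog_arm:
  targets:
    - [-1,0,30,0,50]
    - [-1,0,60,0,50]
    - [-1,0,85,0,50]
    - [-1,0,103,0,50]
    - [-1,0,112,0,50]
    - [-1,0,112,0,50]
    - [-1,0,112,0,24]
    - [-1,0,112,0,24]
    - [-1,0,112,0,24]
    - [-1,0,112,0,24]
  newtons: 12

```text
t: 15.03
ee_pos: [0.3944, 0.3278, 0.0161]
ee_rot: [3.14, -0.001, 1.599]
force: [0.8, -0.3, 6.5]
width: 0.0307
gripper_force: 12.0
```

Request:
jog_arm:
  targets:
    - [0,0,0,0,24]
    - [0,0,-30,0,24]
    - [0,0,-60,0,24]
    - [0,0,-100,0,24]
    - [0,0,-140,0,24]
    - [0,0,-180,0,24]
    - [0,0,-210,0,24]
    - [0,0,-230,0,24]
    - [0,0,-230,0,24]

```text
t: 15.78
ee_pos: [0.3952, 0.3287, 0.2501]
ee_rot: [3.135, -0.004, 1.6]
force: [-0.2, 0.7, -0.6]
width: 0.0307
gripper_force: 12.0
```

Request:
jog_arm:
  targets:
    - [-361,86,0,0,24]
    - [-361,86,0,0,24]
    - [-361,86,0,0,24]
    - [-361,86,0,0,24]
    - [-361,86,0,0,24]
    - [-361,86,0,0,24]
    - [-361,86,0,0,24]
    - [-361,86,0,0,24]
    - [-361,86,0,0,24]
    - [-361,86,0,0,24]

```text
t: 16.62
ee_pos: [0.4909, -0.0358, 0.2448]
ee_rot: [3.141, 0.001, 1.596]
force: [-1.3, 0.3, -0.8]
width: 0.031
gripper_force: 12.0
```

Request:
jog_arm:
  targets:
    - [-281,38,0,0,24]
    - [-281,38,0,0,24]
    - [-281,38,0,0,24]
    - [-281,38,0,0,24]
    - [-281,38,0,0,24]
    - [-281,38,0,0,24]
    - [-281,38,0,0,24]
    - [-281,38,0,0,24]
    - [-281,38,0,0,24]

```text
t: 17.37
ee_pos: [0.5356, -0.3117, 0.2441]
ee_rot: [-3.141, -0.001, 1.598]
force: [-0.4, -0.6, 0.1]
width: 0.0306
gripper_force: 12.0
```

Run:
```python
from h import *
tgt(.537,-.308,.128)
```

```text
pos [ 0.5356 -0.3117  0.2441] rot [-3.141e+00 -1.000e-03  1.598e+00] F [-0.4 -0.6  0.1] t 17.37 -> move [  3.6   1.6 116.1] turn -0.1
```

Request:
jog_arm:
  targets:
    - [5,2,30,0,24]
    - [5,2,60,0,24]
    - [5,2,85,0,24]
    - [5,2,103,0,24]
    - [5,2,110,0,24]
    - [5,2,114,0,24]
    - [5,2,114,0,24]
    - [5,2,114,0,24]

```text
t: 18.03
ee_pos: [0.5384, -0.3056, 0.132]
ee_rot: [3.141, 0.001, 1.6]
force: [-0.4, -0.5, 0.1]
width: 0.0307
gripper_force: 12.0
```

Request:
jog_arm:
  targets:
    - [0,0,0,0,46]
    - [0,0,0,0,46]
    - [0,0,0,0,46]
    - [0,0,-20,0,46]
    - [0,0,-50,0,46]
    - [0,0,-80,0,46]
    - [0,0,-110,0,46]
    - [0,0,-110,0,46]

```text
t: 18.7
ee_pos: [0.5402, -0.3073, 0.2475]
ee_rot: [3.135, 0.005, 1.599]
force: [0.2, -1.0, 1.3]
width: 0.0458
gripper_force: 0.0
```

Request:
jog_arm:
  targets:
    - [280,-48,0,0,50]
    - [280,-48,0,0,50]
    - [280,-48,0,0,50]
    - [280,-48,0,0,50]
    - [280,-48,0,0,50]
    - [280,-48,0,0,50]
    - [280,-48,0,0,50]
    - [280,-48,0,0,50]
    - [280,-48,0,0,50]

```text
t: 19.45
ee_pos: [0.4817, -0.026, 0.2412]
ee_rot: [3.141, 0.0, 1.602]
force: [0.5, -0.1, 0.6]
width: 0.05
gripper_force: 0.0
```

Run:
```python
from h import *
look();tgt(.501,.3028,.13)
```

```text
desk
 ([0.6141, 0.4576, 0.052], 35)
 ([0.5019, 0.303, 0.0517], 39)
 ([0.4696, 0.3997, 0.0524], 42)
 ([0.4149, 0.5234, 0.0597], 21)
 ([0.3542, 0.489, 0.0554], 72)
tray
 ([0.5401, -0.3014, 0.1623], 62)
 ([0.5398, -0.3507, 0.1611], 69)
pos [ 0.482  -0.027   0.2412] rot [3.141 0.    1.601] F [-0.   0.4  0.4] t 19.5 -> move [329.2  28.8 111.1] turn 0.1
```

Request:
jog_arm:
  targets:
    - [328,28,112,0,50]
    - [328,28,112,0,50]
    - [328,28,112,0,50]
    - [328,28,112,0,50]
    - [328,28,112,0,50]
    - [328,28,112,0,50]
    - [328,28,112,0,50]
    - [328,28,112,0,50]
    - [328,28,112,0,50]
    - [328,28,112,0,50]

```text
t: 20.33
ee_pos: [0.501, 0.3028, 0.1274]
ee_rot: [-3.14, 0.001, 1.601]
force: [0.0, -0.3, -0.8]
width: 0.0501
gripper_force: 0.0
```

Run:
```python
from h import *
look(); tgt(.5005,.3028,.012)
```

```text
desk
 ([0.5016, 0.3026, 0.0527], 38)
tray
 ([0.5399, -0.3015, 0.161], 69)
 ([0.5394, -0.3509, 0.1618], 65)
pos [0.5009 0.3013 0.1281] rot [-3.141e+00  1.000e-03  1.600e+00] F [-0.   0.4 -0.6] t 20.38 -> move [  1.6  -0.3 116.1] turn 0.0
```

Request:
jog_arm:
  targets:
    - [1,0,30,0,50]
    - [1,0,60,0,50]
    - [1,0,85,0,50]
    - [1,0,103,0,50]
    - [1,0,114,0,50]
    - [1,0,114,0,50]
    - [1,0,114,0,24]
    - [1,0,114,0,24]
    - [1,0,114,0,24]
    - [1,0,114,0,24]
  newtons: 12

```text
t: 21.22
ee_pos: [0.5013, 0.3028, 0.0162]
ee_rot: [3.14, -0.001, 1.6]
force: [0.1, -1.1, 5.6]
width: 0.0307
gripper_force: 12.0
```

Request:
jog_arm:
  targets:
    - [0,0,0,0,24]
    - [0,0,-30,0,24]
    - [0,0,-60,0,24]
    - [0,0,-100,0,24]
    - [0,0,-140,0,24]
    - [0,0,-180,0,24]
    - [0,0,-210,0,24]
    - [0,0,-230,0,24]
    - [0,0,-230,0,24]

```text
t: 21.97
ee_pos: [0.5022, 0.3036, 0.2504]
ee_rot: [3.135, -0.003, 1.6]
force: [0.3, -0.4, 0.6]
width: 0.0305
gripper_force: 12.0
```

Request:
jog_arm:
  targets:
    - [-333,-21,0,0,24]
    - [-333,-21,0,0,24]
    - [-333,-21,0,0,24]
    - [-333,-21,0,0,24]
    - [-333,-21,0,0,24]
    - [-333,-21,0,0,24]
    - [-333,-21,0,0,24]
    - [-333,-21,0,0,24]
    - [-333,-21,0,0,24]
    - [-333,-21,0,0,24]

```text
t: 22.8
ee_pos: [0.4885, -0.0327, 0.2446]
ee_rot: [-3.141, -0.0, 1.596]
force: [-0.2, 0.3, -0.6]
width: 0.0306
gripper_force: 12.0
```

Request:
jog_arm:
  targets:
    - [-233,41,0,0,24]
    - [-233,41,0,0,24]
    - [-233,41,0,0,24]
    - [-233,41,0,0,24]
    - [-233,41,0,0,24]
    - [-233,41,0,0,24]
    - [-233,41,0,0,24]
    - [-233,41,0,0,24]

```text
t: 23.47
ee_pos: [0.537, -0.2624, 0.2442]
ee_rot: [-3.141, -0.001, 1.599]
force: [0.4, 0.4, 0.0]
width: 0.0305
gripper_force: 12.0
```

Run:
```python
from h import *
tgt(.537,-.260,.130)
```

```text
pos [ 0.537  -0.2624  0.2442] rot [-3.141e+00 -1.000e-03  1.599e+00] F [0.4 0.4 0. ] t 23.47 -> move [  2.3   0.2 114.2] turn -0.1
```

Request:
jog_arm:
  targets:
    - [3,0,30,0,24]
    - [3,0,60,0,24]
    - [3,0,85,0,24]
    - [3,0,103,0,24]
    - [3,0,110,0,24]
    - [3,0,114,0,24]
    - [3,0,114,0,24]
    - [3,0,114,0,24]

```text
t: 24.13
ee_pos: [0.5372, -0.2594, 0.132]
ee_rot: [3.141, 0.001, 1.6]
force: [0.1, 0.3, 0.8]
width: 0.0305
gripper_force: 12.0
```

Request:
jog_arm:
  targets:
    - [0,0,0,0,46]
    - [0,0,0,0,46]
    - [0,0,0,0,46]
    - [0,0,-20,0,46]
    - [0,0,-50,0,46]
    - [0,0,-80,0,46]
    - [0,0,-110,0,46]
    - [0,0,-110,0,46]

```text
t: 24.8
ee_pos: [0.539, -0.2611, 0.2473]
ee_rot: [3.134, 0.004, 1.599]
force: [1.0, -0.6, 1.7]
width: 0.0462
gripper_force: 0.0
```

Request:
jog_arm:
  targets:
    - [230,-48,0,0,50]
    - [230,-48,0,0,50]
    - [230,-48,0,0,50]
    - [230,-48,0,0,50]
    - [230,-48,0,0,50]
    - [230,-48,0,0,50]
    - [230,-48,0,0,50]
    - [230,-48,0,0,50]
    - [230,-48,0,0,50]

```text
t: 25.55
ee_pos: [0.4823, -0.0316, 0.2412]
ee_rot: [3.141, 0.0, 1.6]
force: [0.2, -0.8, 0.1]
width: 0.0501
gripper_force: 0.0
```

Run:
```python
from h import *
look();tgt(.48,.2,.24);tgt(.468,.3995,.12)
```

```text
desk
 ([0.6137, 0.4573, 0.0517], 37)
 ([0.4694, 0.3999, 0.0519], 41)
 ([0.4275, 0.5319, 0.0591], 27)
 ([0.377, 0.494, 0.0594], 21)
 ([0.3537, 0.4966, 0.0598], 9)
 ([0.3408, 0.4846, 0.0545], 53)
tray
 ([0.5406, -0.3014, 0.1618], 64)
 ([0.5395, -0.3504, 0.1611], 71)
 ([0.5378, -0.2567, 0.162], 62)
pos [ 0.4823 -0.032   0.241 ] rot [3.141 0.    1.599] F [ 0.2 -0.   0. ] t 25.6 -> move [231.9   4.2   1. ] turn -0.1
pos [ 0.4823 -0.032   0.241 ] rot [3.141 0.    1.599] F [ 0.2 -0.   0. ] t 25.6 -> move [431.7  -2.3 121. ] turn -0.1
```

Request:
jog_arm:
  targets:
    - [230,-1,0,0,50]
    - [230,-1,0,0,50]
    - [230,-1,0,0,50]
    - [230,-1,0,0,50]
    - [230,-1,0,0,50]
    - [230,-1,0,0,50]
    - [230,-1,0,0,50]

```text
t: 26.18
ee_pos: [0.475, 0.2012, 0.2409]
ee_rot: [3.141, -0.0, 1.601]
force: [-0.1, -0.3, 0.8]
width: 0.05
gripper_force: 0.0
```

Request:
jog_arm:
  targets:
    - [201,-1,112,0,50]
    - [201,-1,112,0,50]
    - [201,-1,112,0,50]
    - [201,-1,112,0,50]
    - [201,-1,112,0,50]
    - [201,-1,112,0,50]
    - [201,-1,112,0,50]
    - [201,-1,112,0,50]

```text
t: 26.85
ee_pos: [0.4681, 0.3988, 0.1279]
ee_rot: [-3.14, 0.001, 1.599]
force: [-0.6, -0.1, -0.4]
width: 0.05
gripper_force: 0.0
```

Run:
```python
from h import *
look();tgt(.4682,.3995,.014)
p,d=snap("scene","s3")
cv2.imwrite('pics/s3c.png',cv2.resize(p[150:450,100:500,::-1],(800,600)))
```

```text
desk
 ([0.6142, 0.4563, 0.0511], 39)
 ([0.4696, 0.3998, 0.0521], 42)
tray
 ([0.5399, -0.3011, 0.1607], 70)
 ([0.5392, -0.3513, 0.1612], 66)
 ([0.538, -0.2567, 0.1631], 58)
pos [0.4683 0.3984 0.1286] rot [-3.141e+00  1.000e-03  1.599e+00] F [ 0.5 -0.  -0.6] t 26.9 -> move [  1.2  -0.  114.6] turn -0.1
```

View pics/s3c.png

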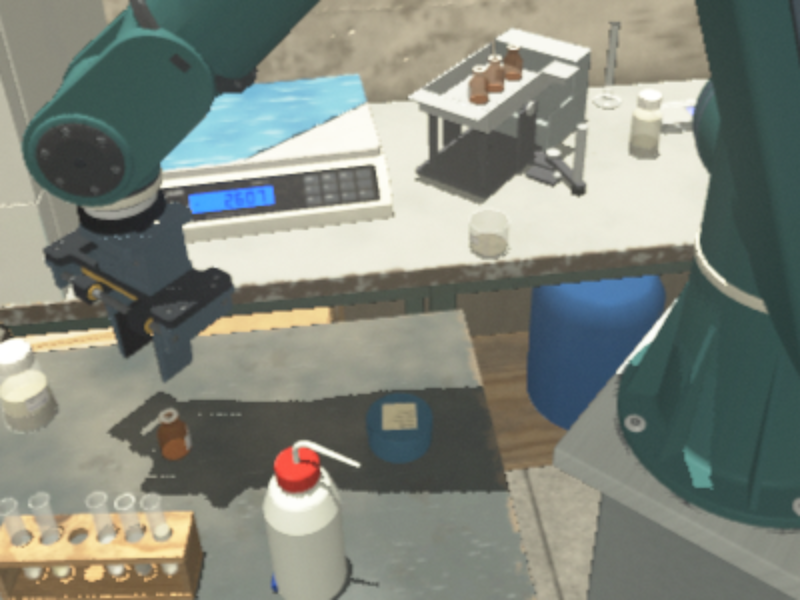

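The scene view shows three bottles upright in the tray at about (497,75) in the crop. The last one stands at (172,435), under the gripper.

Request:
jog_arm:
  targets:
    - [1,0,30,0,50]
    - [1,0,60,0,50]
    - [1,0,85,0,50]
    - [1,0,103,0,50]
    - [1,0,114,0,50]
    - [1,0,114,0,50]
    - [1,0,114,0,24]
    - [1,0,114,0,24]
    - [1,0,114,0,24]
    - [1,0,114,0,24]
  newtons: 12

```text
t: 27.78
ee_pos: [0.4684, 0.4011, 0.0164]
ee_rot: [3.14, -0.001, 1.599]
force: [-0.6, -0.9, 6.7]
width: 0.0306
gripper_force: 12.0
```

Request:
jog_arm:
  targets:
    - [0,0,0,0,24]
    - [0,0,-30,0,24]
    - [0,0,-60,0,24]
    - [0,0,-100,0,24]
    - [0,0,-140,0,24]
    - [0,0,-180,0,24]
    - [0,0,-210,0,24]
    - [0,0,-230,0,24]
    - [0,0,-230,0,24]

```text
t: 28.53
ee_pos: [0.4692, 0.402, 0.2506]
ee_rot: [3.136, -0.005, 1.6]
force: [0.6, -0.0, 0.0]
width: 0.0305
gripper_force: 12.0
```

Request:
jog_arm:
  targets:
    - [-215,4,0,0,24]
    - [-215,4,0,0,24]
    - [-215,4,0,0,24]
    - [-215,4,0,0,24]
    - [-215,4,0,0,24]
    - [-215,4,0,0,24]
    - [-215,4,0,0,24]

```text
t: 29.12
ee_pos: [0.4775, 0.1837, 0.2448]
ee_rot: [-3.142, 0.0, 1.596]
force: [0.7, 0.1, -0.4]
width: 0.0305
gripper_force: 12.0
```

Request:
jog_arm:
  targets:
    - [-215,4,0,0,24]
    - [-215,4,0,0,24]
    - [-215,4,0,0,24]
    - [-215,4,0,0,24]
    - [-215,4,0,0,24]
    - [-215,4,0,0,24]
    - [-215,4,0,0,24]

```text
t: 29.7
ee_pos: [0.4883, -0.0301, 0.2448]
ee_rot: [-3.142, -0.0, 1.597]
force: [-0.0, -0.1, -0.5]
width: 0.0309
gripper_force: 12.0
```

Request:
jog_arm:
  targets:
    - [-182,41,0,0,24]
    - [-182,41,0,0,24]
    - [-182,41,0,0,24]
    - [-182,41,0,0,24]
    - [-182,41,0,0,24]
    - [-182,41,0,0,24]
    - [-182,41,0,0,24]

```text
t: 30.28
ee_pos: [0.5348, -0.2087, 0.2444]
ee_rot: [-3.141, -0.001, 1.599]
force: [-0.3, 0.2, -0.6]
width: 0.0308
gripper_force: 12.0
```

Run:
```python
from h import *
tgt(.536,-.216,.130)
```

```text
pos [ 0.5348 -0.2087  0.2444] rot [-3.141e+00 -1.000e-03  1.599e+00] F [-0.3  0.2 -0.6] t 30.28 -> move [ -7.4   1.1 114.4] turn -0.0
```

Request:
jog_arm:
  targets:
    - [-8,1,30,0,24]
    - [-8,1,60,0,24]
    - [-8,1,85,0,24]
    - [-8,1,103,0,24]
    - [-8,1,110,0,24]
    - [-8,1,114,0,24]
    - [-8,1,114,0,24]
    - [-8,1,114,0,24]

```text
t: 30.95
ee_pos: [0.536, -0.2173, 0.1319]
ee_rot: [3.141, 0.0, 1.6]
force: [0.4, 0.4, -0.5]
width: 0.0308
gripper_force: 12.0
```

Request:
jog_arm:
  targets:
    - [0,0,0,0,46]
    - [0,0,0,0,46]
    - [0,0,0,0,46]
    - [0,0,-20,0,46]
    - [0,0,-50,0,46]
    - [0,0,-80,0,46]
    - [0,0,-110,0,46]
    - [0,0,-110,0,46]

```text
t: 31.62
ee_pos: [0.5378, -0.219, 0.2472]
ee_rot: [3.134, 0.004, 1.599]
force: [1.6, -0.2, 0.9]
width: 0.0458
gripper_force: 0.0
```

Request:
jog_arm:
  targets:
    - [190,-48,0,0,50]
    - [190,-48,0,0,50]
    - [190,-48,0,0,50]
    - [190,-48,0,0,50]
    - [190,-48,0,0,50]
    - [190,-48,0,0,50]
    - [190,-48,0,0,50]
    - [190,-48,0,0,50]

```text
t: 32.28
ee_pos: [0.4822, -0.0295, 0.2411]
ee_rot: [3.141, 0.0, 1.6]
force: [-0.2, -0.1, 0.3]
width: 0.05
gripper_force: 0.0
```

Run:
```python
from h import *
look();tgt(.462,-.367,.24)
p,d=snap("top","t4")
cv2.imwrite('pics/t4c.png',cv2.resize(p[130:330,:560,::-1],(800,286)))
print(w("top",d,478,228))
```

```text
desk
 ([0.6143, 0.4562, 0.0532], 37)
 ([0.4284, 0.5337, 0.0587], 17)
 ([0.4046, 0.5133, 0.0587], 10)
 ([0.353, 0.4872, 0.0563], 71)
tray
 ([0.539, -0.3016, 0.161], 70)
 ([0.5392, -0.3503, 0.1615], 71)
 ([0.5374, -0.2158, 0.1626], 61)
 ([0.5381, -0.2573, 0.1627], 59)
pos [ 0.4822 -0.0299  0.241 ] rot [3.141 0.    1.599] F [ 0.9 -1.  -0.4] t 32.33 -> move [-336.4  -29.7    1.1] turn -0.1
[ 0.46348252 -0.36458392  0.14514395]
```

View pics/t4c.png

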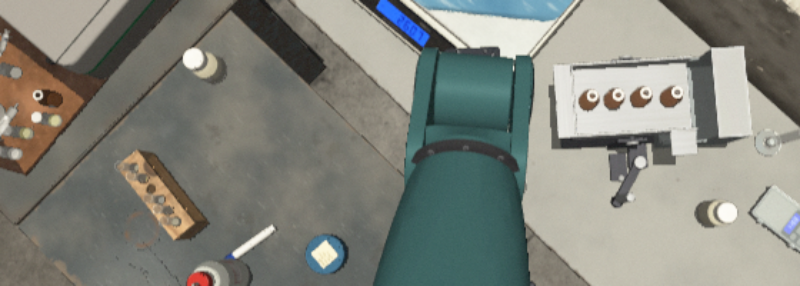

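All four bottles are in the tray and the area of the desk they stood on is clear. I also see a brown-looking item in the wooden tray at the far left, at about (47,97) in the crop, and I'll check it before tipping.

Run:
```python
from h import *
d=np.load('pics/t4.npy');p=cv2.imread('pics/t4.png')
for u,v in [(27,197),(33,199),(40,200),(20,210),(55,235),(95,250)]:print(u,v,w("top",d,u,v).round(3))
cv2.imwrite('pics/t4d.png',cv2.resize(p[140:260,0:160],(800,600),interpolation=cv2.INTER_CUBIC))
```

```text
27 197 [0.584 0.762 0.053]
33 199 [0.581 0.754 0.041]
40 200 [0.582 0.749 0.018]
20 210 [0.559 0.812 0.004]
55 235 [ 0.489  0.718 -0.001]
95 250 [0.438 0.558 0.098]
```

View pics/t4d.png

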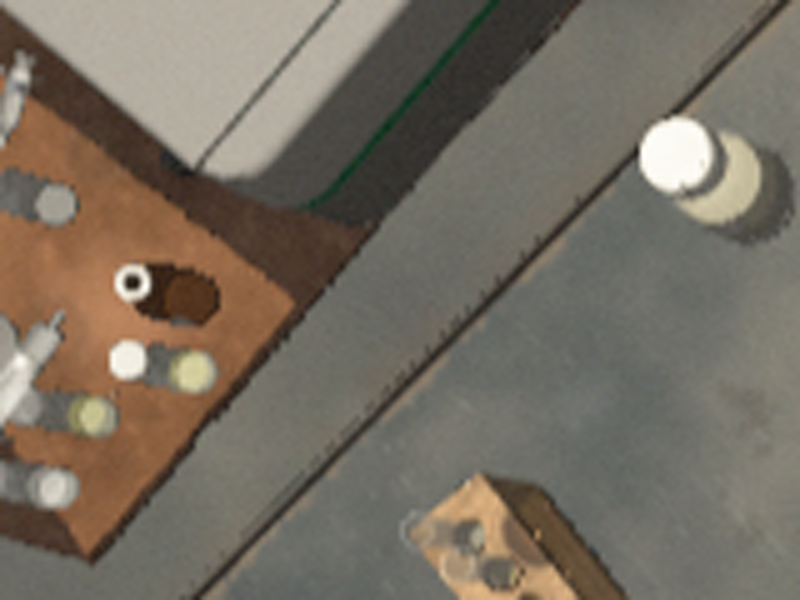

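Run:
```python
from h import *
d=np.load('pics/t4.npy')
for x,y in [(75,265),(100,320),(255,300),(210,400),(110,520),(40,350),(320,240),(300,400),(230,480),(340,420),(400,330),(560,300),(640,100),(470,100)]:
    print((x,y),w("top",d,x//5,140+y//5,0).round(3))
print("neck at .053",wz("top",132/5,140+282/5,.053).round(4))
u=[wz("top",x/5,140+y/5,.015).round(4) for x,y in((150,300),(218,293),(185,263),(185,325))];print(u)
p,dd=snap("scene","s4"); print(pix("scene",[.582,.757,.025]),pix("scene",[.582,.757,.0]))
print([w("scene",dd,*np.round(pix("scene",[.582,.757,z])).astype(int)).round(3) for z in(.0,.02,.04)])
```

```text
(75, 265) [0.606 0.828 0.003]
(100, 320) [0.575 0.811 0.006]
(255, 300) [0.584 0.728 0.004]
(210, 400) [0.53  0.75  0.007]
(110, 520) [0.466 0.8   0.009]
(40, 350) [0.558 0.837 0.016]
(320, 240) [0.616 0.694 0.002]
(300, 400) [0.529 0.703 0.002]
(230, 480) [ 0.487  0.742 -0.   ]
(340, 420) [0.518 0.682 0.   ]
(400, 330) [0.565 0.648 0.004]
(560, 300) [ 0.58   0.565 -0.002]
(640, 100) [0.688 0.521 0.002]
(470, 100) [0.684 0.601 0.027]
neck at .053 [0.5856 0.7636 0.053 ]
[array([0.5833, 0.7783, 0.015 ]), array([0.586 , 0.7415, 0.015 ]), array([0.6028, 0.7599, 0.015 ]), array([0.5693, 0.759 , 0.015 ])]
[-23.19354661 464.55275002] [-17.40671431 472.88187067]
[array([ 1.291,  0.737, -0.743]), array([ 1.334,  0.736, -0.744]), array([ 1.376,  0.735, -0.744])]
```

I'm leaving that one alone. It stands on a board at (0.585,0.76) on the neighbouring bench beyond the left desk's edge, among that bench's other vials. Now I'll tip the tray at the ear.

Request:
jog_arm:
  targets:
    - [-340,-32,30,0,0]
    - [-340,-32,30,0,0]
    - [-340,-32,30,0,0]
    - [-340,-32,30,0,0]
    - [-340,-32,30,0,0]
    - [-340,-32,30,0,0]
    - [-340,-32,30,0,0]
    - [-340,-32,30,0,0]
    - [-340,-32,30,0,0]
    - [-340,-32,30,0,0]

```text
t: 33.27
ee_pos: [0.4587, -0.3731, 0.2102]
ee_rot: [-3.141, -0.0, 1.595]
force: [0.5, 0.8, -0.1]
width: 0.0005
gripper_force: 0.0
```

Request:
jog_arm:
  targets:
    - [0,0,30,0,0]
    - [0,0,50,0,0]
    - [0,0,58,0,0]
    - [0,0,60,0,0]
    - [0,0,60,0,0]

```text
t: 33.68
ee_pos: [0.4597, -0.3695, 0.151]
ee_rot: [-3.141, -0.0, 1.6]
force: [0.4, -0.1, 0.9]
width: 0.0003
gripper_force: 0.0
```

Run:
```python
from h import *
tgt(.460,-.371,.144);look()
```

```text
pos [ 0.4597 -0.3695  0.151 ] rot [-3.141 -0.     1.6  ] F [ 0.4 -0.1  0.9] t 33.68 -> move [-1.5  0.2  7. ] turn -0.0
desk
 ([0.6144, 0.4566, 0.0527], 36)
 ([0.4396, 0.5411, 0.0586], 10)
 ([0.3546, 0.4894, 0.0564], 87)
tray
 ([0.5393, -0.3013, 0.1608], 73)
 ([0.5375, -0.3474, 0.16], 44)
 ([0.5374, -0.2159, 0.1621], 60)
 ([0.5377, -0.2568, 0.1618], 62)
```

Request:
jog_arm:
  targets:
    - [-1,0,5,0,0]
    - [-1,0,9,0,0]
    - [-2,0,13,0,0]
    - [-2,0,17,0,0]
    - [-3,0,21,0,0]
    - [-3,0,25,0,0]
    - [-4,0,29,0,0]
    - [-5,0,33,0,0]
    - [-6,0,37,0,0]
    - [-6,0,41,0,0]

```text
t: 34.57
ee_pos: [0.4616, -0.3796, 0.1123]
ee_rot: [3.137, 0.007, 1.6]
force: [-4.1, -19.4, 10.8]
width: 0.0003
gripper_force: 9.1
```

Request:
jog_arm:
  targets:
    - [0,0,3,0,0]
    - [0,0,6,0,0]
    - [0,0,8,0,0]
    - [0,0,8,0,0]

```text
t: 34.9
ee_pos: [0.4616, -0.3792, 0.1037]
ee_rot: [3.138, 0.006, 1.6]
force: [-0.2, -15.1, 4.7]
width: 0.0008
gripper_force: 6.7
```

Run:
```python
from h import *
p,d=snap("scene","s5")
cv2.imwrite('pics/s5c.png',cv2.resize(p[130:250,290:450,::-1],(800,600),interpolation=cv2.INTER_CUBIC))
p,d=snap("top","t5")
for u,v in [(395,200),(405,200),(425,190),(450,185),(460,180)]:print(w("top",d,u,v).round(3))
```

```text
[ 0.558 -0.192  0.01 ]
[ 0.557 -0.218  0.009]
[ 0.557 -0.247  0.14 ]
[ 0.57  -0.309  0.127]
[ 0.593 -0.347  0.073]
```

View pics/s5c.png

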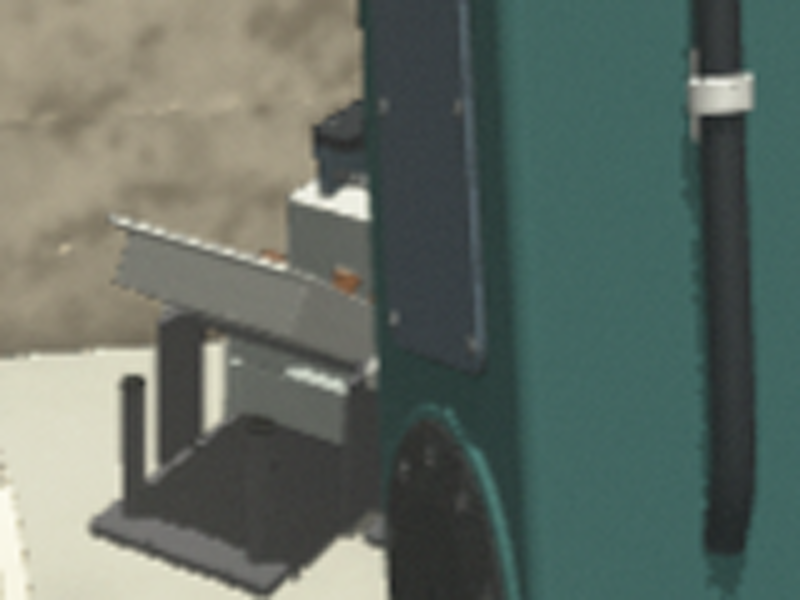

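The tray is tipped well over and the bottles, at about (270,258) and (345,280) in the crop, are still on it or sliding. I'll push down to the stop and wait.

Request:
jog_arm:
  targets:
    - [0,0,3,0,0]
    - [0,0,5,0,0]
    - [0,0,5,0,0]
    - [0,0,5,0,0]

```text
t: 35.33
ee_pos: [0.4618, -0.3792, 0.1005]
ee_rot: [3.138, 0.006, 1.6]
force: [-8.4, -8.9, 30.7]
width: 0.0003
gripper_force: 15.2
```

Request:
jog_arm:
  targets:
    - [0,0,3,0,0]
    - [0,0,4,0,0]
    - [0,0,4,0,0]
    - [0,0,4,0,0]
    - [0,0,4,0,0]
    - [0,0,4,0,0]
    - [0,0,4,0,0]
    - [0,0,4,0,0]

```text
t: 36.0
ee_pos: [0.4629, -0.3805, 0.0989]
ee_rot: [3.136, 0.008, 1.6]
force: [-16.2, -8.5, 61.1]
width: 0.001
gripper_force: 26.8
```

Run:
```python
from h import *
p,d=snap("top","t6")
h=cv2.cvtColor(p,cv2.COLOR_RGB2HSV)
X=lambda u,v:w("top",d,u,v).round(3)
for u,v in [(415,190),(425,190),(440,190),(450,185),(460,180),(415,180),(470,175)]:print(u,v,X(u,v),p[v,u])
```

```text
415 190 [ 0.545 -0.212  0.206] [209 206 197]
425 190 [ 0.557 -0.247  0.142] [199 197 189]
440 190 [ 0.561 -0.288  0.113] [199 197 189]
450 185 [ 0.577 -0.318  0.091] [207 205 198]
460 180 [ 0.594 -0.349  0.067] [204 202 195]
415 180 [ 0.568 -0.214  0.204] [206 203 196]
470 175 [ 0.601 -0.368  0.089] [154 154 147]
```

Request:
jog_arm:
  targets:
    - [0,0,-10,0,0]
    - [0,0,-40,0,0]
    - [0,0,-80,0,0]
    - [0,0,-120,0,0]
    - [0,0,-160,0,0]
    - [0,0,-200,0,0]
    - [0,0,-200,0,0]

```text
t: 36.63
ee_pos: [0.4624, -0.3781, 0.3016]
ee_rot: [3.133, 0.008, 1.599]
force: [-0.4, -1.1, 1.2]
width: 0.0005
gripper_force: 0.0
```

Request:
jog_arm:
  targets:
    - [340,30,0,0,0]
    - [340,30,0,0,0]
    - [340,30,0,0,0]
    - [340,30,0,0,0]
    - [340,30,0,0,0]
    - [340,30,0,0,0]
    - [340,30,0,0,0]
    - [340,30,0,0,0]
    - [340,30,0,0,0]
    - [340,30,0,0,0]

```text
t: 37.47
ee_pos: [0.4802, -0.0331, 0.2931]
ee_rot: [3.141, -0.0, 1.603]
force: [0.7, -0.1, 0.4]
width: 0.0005
gripper_force: 0.0
```

Run:
```python
from h import *
p,d=snap("top","t7");s,e=snap("scene","s7")
a=cv2.resize(p[150:270,375:535,::-1],(533,400),interpolation=cv2.INTER_CUBIC)
b=cv2.resize(s[130:250,330:410,::-1],(267,400),interpolation=cv2.INTER_CUBIC)
cv2.imwrite('pics/t7c.png',np.hstack([a,b]))
for u,v in [(410,190),(415,200),(420,190)]:print(w("top",d,u,v).round(3))
tgt(.535,-.2,.3)
```

```text
[ 0.553 -0.208  0.166]
[ 0.523 -0.212  0.207]
[ 0.547 -0.225  0.197]
pos [ 0.4802 -0.0355  0.293 ] rot [3.141 0.    1.6  ] F [ 0.  -0.2 -0.3] t 37.57 -> move [-166.    49.9   -6.9] turn 0.0
```

View pics/t7c.png

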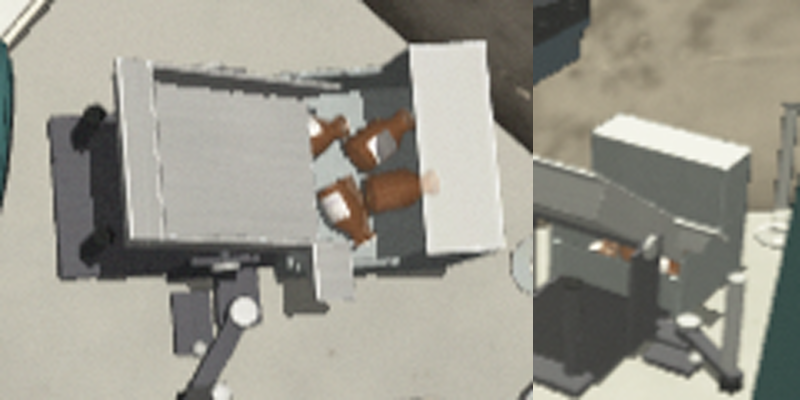

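The top view shows all four bottles in the box, at about (325,135), (380,140), (345,210) and (395,190) in the crop. The leg is still out. Next I'll push the tray back to level at the lip.

Request:
jog_arm:
  targets:
    - [-188,51,43,0,0]
    - [-188,51,43,0,0]
    - [-188,51,43,0,0]
    - [-188,51,43,0,0]
    - [-188,51,43,0,0]
    - [-188,51,43,0,0]
    - [-188,51,43,0,0]
    - [-188,51,70,0,0]
    - [-188,51,80,0,0]
    - [-188,51,80,0,0]

```text
t: 38.4
ee_pos: [0.5351, -0.2211, 0.2112]
ee_rot: [-3.139, -0.001, 1.599]
force: [-0.3, -0.1, 0.8]
width: 0.0004
gripper_force: 0.0
```

Request:
jog_arm:
  targets:
    - [2,0,6,0,0]
    - [4,0,12,0,0]
    - [8,0,18,0,0]
    - [12,0,24,0,0]
    - [17,0,30,0,0]
    - [22,0,36,0,0]
    - [27,0,42,0,0]
    - [31,0,48,0,0]
    - [35,0,54,0,0]
    - [37,0,58,0,0]

```text
t: 39.23
ee_pos: [0.5355, -0.1843, 0.1546]
ee_rot: [3.141, 0.0, 1.6]
force: [1.1, -2.7, 2.9]
width: 0.0006
gripper_force: 1.8
```

Request:
jog_arm:
  targets:
    - [1,0,4,0,0]
    - [2,0,8,0,0]
    - [2,0,10,0,0]
    - [2,0,11,0,0]
    - [2,0,11,0,0]
    - [2,0,11,0,0]

```text
t: 39.73
ee_pos: [0.5351, -0.1821, 0.1442]
ee_rot: [-3.141, -0.001, 1.599]
force: [-2.6, 7.4, 13.0]
width: 0.0006
gripper_force: 6.5
```

Request:
jog_arm:
  targets:
    - [0,0,1,0,0]
    - [0,0,2,0,0]
    - [0,0,2,0,0]
    - [0,0,2,0,0]

```text
t: 40.07
ee_pos: [0.5352, -0.1821, 0.144]
ee_rot: [-3.14, -0.002, 1.599]
force: [-16.7, 13.4, 43.6]
width: 0.0005
gripper_force: 21.9
```

Request:
jog_arm:
  targets:
    - [0,0,-10,0,0]
    - [0,0,-40,0,0]
    - [0,0,-80,0,0]
    - [0,0,-120,0,0]
    - [0,0,-120,0,0]

```text
t: 40.48
ee_pos: [0.538, -0.1837, 0.269]
ee_rot: [3.134, 0.003, 1.599]
force: [2.1, -0.5, 1.5]
width: 0.0003
gripper_force: 0.0
```

Request:
jog_arm:
  targets:
    - [170,-50,0,0,0]
    - [170,-50,0,0,0]
    - [170,-50,0,0,0]
    - [170,-50,0,0,0]
    - [170,-50,0,0,0]
    - [170,-50,0,0,0]

```text
t: 40.98
ee_pos: [0.4792, -0.0121, 0.2615]
ee_rot: [-3.141, -0.0, 1.602]
force: [0.6, -0.3, -0.4]
width: -0.0001
gripper_force: 0.0
```

Run:
```python
from h import *
p,d=snap("top","t8");print(robot.state()["t"])
a=cv2.resize(p[150:330,200:540,::-1],(800,424),interpolation=cv2.INTER_CUBIC)
cv2.imwrite('pics/t8c.png',a)
for u,v in [(392,200),(478,228),(405,200),(430,195),(475,195)]:print(w("top",d,u,v).round(3))
d0=np.load('pics/top0.npy')
for u,v in [(228,307),(358,260),(502,279)]: print(w("top",d,u,v).round(3),w("top",d0,u,v).round(3))
```

```text
41.0333
[ 0.535 -0.168  0.144]
[ 0.464 -0.365  0.142]
[ 0.539 -0.203  0.112]
[ 0.55  -0.264  0.112]
[ 0.547 -0.371  0.111]
[0.289 0.244 0.035] [0.289 0.245 0.032]
[ 0.403 -0.091  0.006] [ 0.403 -0.091  0.007]
[ 0.345 -0.428  0.101] [ 0.345 -0.428  0.102]
```

View pics/t8c.png

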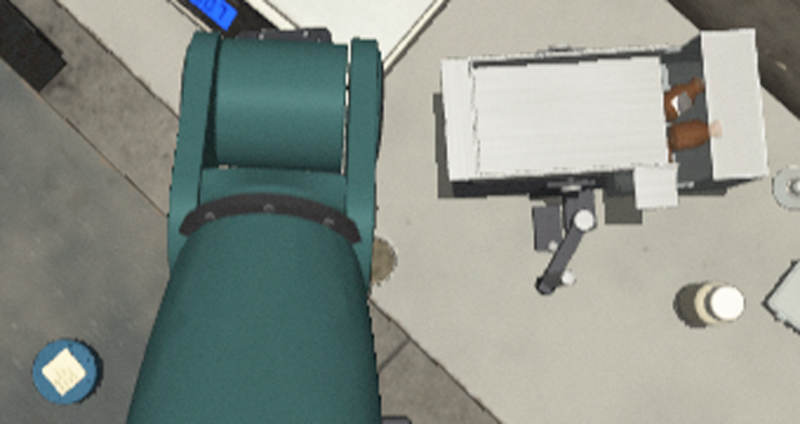

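The tray is level and the leg is out. Two bottles show in the box at about (682,100) and (690,135) in the crop, and the other two must be under the outlet. I'll check that numerically.

Run:
```python
from h import *
for n in("scene","top"):
    p,d=robot.snapshot(n);h=cv2.cvtColor(p,cv2.COLOR_RGB2HSV)
    m=((h[...,0]<18)&(h[...,1]>120)&(h[...,2]>50)).astype(np.uint8)
    k,l,st,c=cv2.connectedComponentsWithStats(m)
    for i in range(1,k):
        if st[i,4]<4: continue
        v,u=np.nonzero(l==i);X=np.array([w(n,d,a,b,0) for a,b in zip(u,v)])
        if -.6<np.nanmedian(X[:,1])<-.1: print(n,st[i],np.nanmedian(X,0).round(3),np.nanmin(X,0).round(3),np.nanmax(X,0).round(3))
```

```text
scene [370 201   5  10  30] [ 0.513 -0.425  0.031] [ 0.496 -0.444  0.022] [ 0.522 -0.396  0.039]
top [483 184  15  17  83] [ 0.574 -0.426  0.033] [ 0.549 -0.455  0.021] [ 0.59  -0.412  0.042]
top [485 201  16  12 146] [ 0.529 -0.436  0.035] [ 0.516 -0.457  0.016] [ 0.544 -0.418  0.044]
```

Run:
```python
from h import *
for f in("top","scene"):
    p=cv2.imread('pics/'+('t7' if f=="top" else 's7')+'.png');d=np.load('pics/'+('t7' if f=="top" else 's7')+'.npy')
    h=cv2.cvtColor(p,cv2.COLOR_BGR2HSV);m=((h[...,0]<18)&(h[...,1]>110)&(h[...,2]>40)).astype(np.uint8)
    k,l,st,c=cv2.connectedComponentsWithStats(m)
    for i in range(1,k):
        if st[i,4]<4: continue
        v,u=np.nonzero(l==i);X=np.array([w(f,d,a,b,0) for a,b in zip(u,v)])
        if -.6<np.nanmedian(X[:,1])<-.1: print(f,st[i],np.nanmedian(X,0).round(3),np.nanmin(X,0).round(3),np.nanmax(X,0).round(3))
```

```text
Traceback (most recent call last):
  File "h.py", line 6, in w
    c=robot.camera_info(n);a=d[v-r:v+r+1,u-r:u+r+1];a=a[a>0]
ValueError: time passes only in moves, steps and waits
```

```bash
sed -i 's/^def w(/import functools\ninfo=functools.lru_cache(None)(robot.camera_info)\ndef w(/; /^def w(/,/^def wz/s/robot.camera_info(n)/info(n)/' h.py; sed -i '/^def w(/,/^def wz/s/c=robot.camera_info/c=info/' h.py
python3 - <<'E'
from h import *
print(robot.state()["t"])
for f,g in(("top","t7"),("scene","s7")):
    p=cv2.imread(f'pics/{g}.png');d=np.load(f'pics/{g}.npy')
    h=cv2.cvtColor(p,cv2.COLOR_BGR2HSV);m=((h[...,0]<18)&(h[...,1]>110)&(h[...,2]>40)).astype(np.uint8)
    k,l,st,c=cv2.connectedComponentsWithStats(m)
    for i in range(1,k):
        if st[i,4]<4: continue
        v,u=np.nonzero(l==i);X=np.array([w(f,d,a,b,0) for a,b in zip(u,v)])
        if -.6<np.nanmedian(X[:,1])<-.1: print(f,st[i],np.nanmedian(X,0).round(3),np.nanmin(X,0).round(3),np.nanmax(X,0).round(3))
E
```

```text
41.1333
top [479 184  19  17 113] [ 0.57  -0.421  0.032] [ 0.547 -0.453  0.014] [ 0.589 -0.407  0.04 ]
top [469 186   9  10  46] [ 0.573 -0.389  0.029] [ 0.562 -0.403  0.021] [ 0.586 -0.379  0.037]
top [471 201  30  22 253] [ 0.526 -0.424  0.034] [ 0.491 -0.457  0.016] [ 0.544 -0.383  0.042]
scene [357 204   2   3   5] [ 0.56  -0.409  0.017] [ 0.556 -0.414  0.016] [ 0.564 -0.406  0.023]
scene [371 209   2   3   5] [ 0.498 -0.4    0.026] [ 0.498 -0.4    0.021] [ 0.5   -0.397  0.029]
```

Run:
```python
from h import *
print(robot.finish_job())
```

```text
the job is handed in; nothing more can be done
None
```

The job is handed in with the leg out at its stop, all four desk bottles in the collecting box, the tray level and the beaker, big bottle and tin unmoved; two of the bottles were last seen in the box just before levelling (now hidden under the outlet), and I left the brown bottle on the neighbouring bench as not being on the left desk.

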